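# Find the bead-charged bottle by weight, clamp it in the shaker chuck and start the shaker

### The job

One of the look-alike white bottles on the bench is charged with milling beads and is far heavier than the others, which are empty: find it by lifting and feeling. Stand it upright in the middle of the face of the shaker's three-jaw chuck and swing the red-knobbed lever clockwise until all the jaws grip it firmly; stand every empty bottle upright in the grey tray. Only when all that is done, press the green start button right down and let it go; leave the timer and the blue carton where they lie.

Things in the scene. Friction and masses are not known exactly. Their poses are not given: they have to be found in the camera images.
- bottle_1_mid (a point): one of four look-alike white plastic bottles with a white cap and a printed label, diameter 42, height 85 over the cap; straight to about 53 above its foot, then shoulder and cap; point on its axis half-way up, 42.5 above its foot. Three or four of them are present: just one of them is charged (300 to 400 g), the others are empty (35 to 45 g), which cannot be seen nor told from the name
- bottle_2_mid (a point): one of four look-alike white plastic bottles with a white cap and a printed label, diameter 42, height 85 over the cap; straight to about 53 above its foot, then shoulder and cap; point on its axis half-way up, 42.5 above its foot. Three or four of them are present: just one of them is charged (300 to 400 g), the others are empty (35 to 45 g), which cannot be seen nor told from the name
- bottle_3_mid (a point): one of four look-alike white plastic bottles with a white cap and a printed label, diameter 42, height 85 over the cap; straight to about 53 above its foot, then shoulder and cap; point on its axis half-way up, 42.5 above its foot. Three or four of them are present: just one of them is charged (300 to 400 g), the others are empty (35 to 45 g), which cannot be seen nor told from the name
- bottle_4_mid (a point): one of four look-alike white plastic bottles with a white cap and a printed label, diameter 42, height 85 over the cap; straight to about 53 above its foot, then shoulder and cap; point on its axis half-way up, 42.5 above its foot. Three or four of them are present: just one of them is charged (300 to 400 g), the others are empty (35 to 45 g), which cannot be seen nor told from the name
- shaker: white bench shaker, fixed, housing 176 x 176, its top deck 45 above the bench; origin on the bench under the chuck axis, x from its front panel (which faces the robot) to its back, y to the left, z up
- chuck_seat (a point): centre of the steel chuck face (diameter 98, 72 above the bench) on which the bottle stands; axes as the shaker. Three steel jaws, 16 high above this face and 15 wide, stand round it at 0, 120 and 240 degrees from the shaker's x axis and slide radially together
- chuck_mid (a point): point on the chuck axis, 42.5 above the chuck face: where the middle of the bottle is when it stands on the face, centred
- sleeve (a joint): turn of the chuck sleeve and lever, rad: 0 = stop, jaws fully open (faces 30 mm from the axis); grows clockwise seen from above, closing all three jaws 8.5 mm per rad; end stop 1.4. The jaws meet a 42 mm bottle near 1.06 rad, then it grows stiff. It stays where it is left (friction: 3.5 N at the knob; about 10 N at the knob grips a bottle firmly). It may be found nearly closed
- lever_knob (a point): centre of the upright red knob on the sleeve's lever, a cylinder of diameter 18 and height 42 that spans 66 to 108 above the bench; it runs on a circle of radius 105 about the chuck axis, from straight to the shaker's right, its -y side (jaws open), clockwise towards its front; lever bar 9 thick, top 63 above the bench
- start (a joint): travel of the green start button, m: 0 up, 0.006 right down; a spring returns it (about 5 N right down)
- start_top (a point): centre of the top of the green start button (diameter 23), on the shaker's deck at its front left corner; pressed straight down
- tray_floor (a point): centre of the inner floor (5 above the bench) of the fixed grey tray, inside 84 (its x) by 214 (its y), walls 20 high over the bench, 4 thick: room for three bottles in a row along its y
- timer: small white timer, 49 x 69 x 15, lying on the bench: leave it
- film_box: blue carton, 50 x 130 x 50, lying on the bench: leave it
- jaw_1: steel chuck jaw 1, at 0 degrees anticlockwise from the shaker's x axis; origin on the chuck axis at the height of the chuck face when the jaws are fully open, moving inward with the jaw
- jaw_2: steel chuck jaw 2, at 120 degrees anticlockwise from the shaker's x axis; origin on the chuck axis at the height of the chuck face when the jaws are fully open, moving inward with the jaw
- jaw_3: steel chuck jaw 3, at 240 degrees anticlockwise from the shaker's x axis; origin on the chuck axis at the height of the chuck face when the jaws are fully open, moving inward with the jaw

How it is judged:
By the outcome, as a careful person would: the job done as asked, in the order asked, and still so for the second after the job is handed in, with the robot touching nothing.
Of bottle_1, bottle_4 only 1 to 2 are there at a start; the rules pass over those that are not, and their reading is None.
At some moment in a run one of bottle_1, bottle_2, bottle_3, bottle_4 may be knocked a few centimetres aside while the robot is not near it.
Once in a run the grip may slacken for a moment while it holds something.
It also fails if it takes over 210 s, if anything falls off the work surface, if the arm or the gripper's body presses on something with over 40 N, if the wrist force passes 120 N, or if a joint passes its speed limit or range.

### The arm

A 6-joint arm with a two-finger parallel gripper is mounted at the origin on a cart in front of the work surface, level with it; the furniture and walls round the work are solid. World frame = base frame: x ahead of the robot, y to its left, z up, the work surface at z = 0. Lengths are in m, angles in degrees, forces in N, time in s.
With the tool pointing down it reaches from about 0.375 to 0.9 m from the base axis. Payload 3.1 kg.
Tool frame: the origin (TCP) lies between the finger pads; the fingertips stand 11 mm ahead of it and the grasp point (between the pads) lies 8 mm behind it; z points along the fingers, y is the line along which they close (so a half turn about z gives the same grasp; the last joint's range is limited). The gripper opens to 87 mm and grips with 3 to 60 N. Pads are 19 mm wide; open, the fingers measure 117 mm over their backs; the gripper's body (75 mm by 190 mm) begins 51 mm behind the grasp point.
Start: joints at [59.043, 30.224, 82.088, -0, 67.689, -10.227], TCP at [0.221, 0.585, 0.234] pointing down, gripper open.
Joint ranges: [-176.69, 176.69], [-43.24, 126.21], [12.49, 139.97], [-82, 262], [0, 151.66], [-163.58, 163.58]. Speed limits (degrees/s): [159.86, 159.86, 180, 180, 180, 180].

### API

Orientations are given as a 3x3 rotation matrix whose columns are the frame's x, y, z axes.
In Python, from rig import bot, viewer, workorder, nets gives the robot as it stands. The module is installed in compiled form; this text tells all that it offers.
- The arm moves only by the tool move_arm, never from a script. Its argument "increments" is a list of rows, each a list of 7 numbers: the shift along the tool's x, y, z normalised to -1 to 1, where 1 is 0.3 m, then the turn, a rotation vector about the tool's x, y, z normalised to -1 to 1, where 1 is pi rad, then the opening, from 0 (shut) to 1 (fully open). In form: [[tx, ty, tz, wx, wy, wz, grip], ...]. A call has 1 to 10 rows; each row is the pose to reach, as a shift and turn from the pose commanded when the call began, along the tool's axes at that moment, turning the shorter way round; what a row does not reach only later rows make up. A row lasts 1/12 s, in which the tool goes at most 41.7 mm and 7.16 degrees, less where a joint would pass 70% of its speed; a pose out of reach is approached as far as the arm can. A call with a number of a shift or a turn outside -1 to 1 is refused whole. A call with a gripper value outside its range is refused whole. The fingers move at their own pace and stop on an object; the grip force is fixed at half the most. Time passes only in rows, so rows that repeat a pose let the fingers close. It gives the time, the measured TCP pose, the force, the opening and the grip force at its end, in the units of the state.
- bot.read_state(): the state, without advancing time (a new reading comes with each control period).
- viewer.capture(name): name is "scene" or "top" or "wrist"; returns a dict with "image" (480x640x3 uint8, blue, green, red), "K" (3x3 intrinsics, pixels), "eye" and "orientation" of the camera in the world. Camera axes: x right, y up, looking along -z (the intrinsics and any distortion apply to the point x, -y, -z); pixel columns grow to the right and rows downward; lengths in m; the calibration is good to about 2 mm. A picture is of the moment at which its call begins. There is no depth.
- workorder.hand_in(): hands the job in; it is judged then, once.
Trained networks look in the newest picture that a camera, given by its name, has taken for a name from the list of things; names that differ only in an ending like _2 or _b are one class to them, and where a whole thing is asked for, a point or a joint stands for the part that bears it (a point fixed in the world has none). Each returns a list of dicts, best first, with "conf" (0 to 1); they miss things now and then, are a little off and sometimes report something else, mostly with a low value. They report only what shows in the picture. A call takes as long as a camera call.
- nets.find_in(camera, thing): "location" ([column, row] in pixels, amid what is visible of it).
The state is a dict: "time_s": time; "joint_positions": joint angles; "qvel": joint speeds; "tau": joint torques, N m; "position": TCP position; "tcp_rot": TCP orientation; "force": force on the tool from outside, world axes, zero at the start; "moment": the same for the moment, N m; "opening": opening from 0.0 (shut) to 1.0 (fully open); "grasp_force": force on a finger pad.
Only numpy, scipy, OpenCV 4.12 (cv2) and the standard library are available. Lean on these libraries where they do the work, as an engineer would, in place of code of your own. Each camera call takes 0.05 s, during which the arm holds its last target. There are 200 camera calls.

## Working session

There is one attempt and no reset: what is moved stays moved. The work goes in short steps, Python scripts to look and compute and a tool call to move; the robot and the scene stay as the last step left them, time stands still between calls to the robot, and variables do not carry over. Pictures are saved under pics/ and viewed, at most 14 in all, crops included, and the job is handed in when it is done.

Besides the shell and the picture viewer there is one more tool, called after "Request:" as name(argument=value, ...), one argument or row to a line, values as JSON. move_arm: Moves the arm, as the interface text tells. Its arguments: {"type":"object","properties":{"increments":{"type":"array"}},"required":["increments"]}

```bash
mkdir -p pics; cat > h.py <<'E'
import numpy as np, cv2
from rig import bot, viewer, workorder, nets
def cap(n,save=None):
    c=viewer.capture(n)
    if save: cv2.imwrite('pics/'+save,c['image'])
    return c
def ray(c,p):
    K=np.array(c['K']);d=np.linalg.inv(K)@[p[0],p[1],1.]
    d=np.array(c['orientation'])@[d[0],-d[1],-d[2]]
    return np.array(c['eye']),d/np.linalg.norm(d)
def atz(c,p,z):
    o,d=ray(c,p);return o+d*(z-o[2])/d[2]
def tri(rs):
    A=0;b=0
    for o,d in rs:
        M=np.eye(3)-np.outer(d,d);A=A+M;b=b+M@o
    x=np.linalg.solve(A,b);return x,[np.linalg.norm((np.eye(3)-np.outer(d,d))@(x-o)) for o,d in rs]
def proj(c,X):
    v=np.array(c['orientation']).T@(np.array(X)-c['eye']);q=np.array(c['K'])@[v[0],-v[1],-v[2]];return q[:2]/q[2]
E
cat > a.py <<'E'
from h import *
np.set_printoptions(precision=3,suppress=True)
for n in ['scene','top']:
    c=cap(n,n+'0.png');print(n,c['eye'],c['K'][0],np.array(c['orientation'])[:,2])
    for t in ['bottle_1_mid','shaker','chuck_seat','lever_knob','start_top','tray_floor','timer','film_box','jaw_1']:
        for r in nets.find_in(n,t)[:6]: print(t,np.round(r['location'],1),round(r['conf'],2),atz(c,r['location'],0.04))
s=bot.read_state();print(s)
E
python3 a.py
```

```text
scene [-0.364 -0.534  0.697] [450.848   0.    321.008] [-0.711 -0.48   0.514]
shaker [254.2 230.1] 0.85 [0.466 0.261 0.04 ]
chuck_seat [253.9 228.6] 0.98 [0.472 0.267 0.04 ]
lever_knob [247.  211.9] 0.73 [0.537 0.355 0.04 ]
lever_knob [251.1 232.4] 0.69 [0.45  0.259 0.04 ]
lever_knob [255.  226.6] 0.41 [0.483 0.273 0.04 ]
tray_floor [470.4 290.4] 0.97 [ 0.559 -0.348  0.04 ]
tray_floor [166.6 209.8] 0.45 [0.398 0.563 0.04 ]
timer [284.  272.6] 0.85 [0.351 0.058 0.04 ]
film_box [162.  211.1] 0.85 [0.383 0.568 0.04 ]
jaw_1 [285.3 272.4] 0.58 [0.353 0.056 0.04 ]
jaw_1 [227.5 219.1] 0.54 [0.467 0.37  0.04 ]
jaw_1 [248.5 223.5] 0.5 [0.485 0.301 0.04 ]
top [-0.447 -0.386  1.748] [571.815   0.    327.901] [-0.48  -0.232  0.846]
bottle_1_mid [264.4 233.8] 0.5 [0.435 0.29  0.04 ]
bottle_1_mid [272.4 241.1] 0.29 [0.421 0.249 0.04 ]
shaker [266.7 236.2] 0.94 [0.43  0.277 0.04 ]
chuck_seat [263.3 235.2] 0.88 [0.428 0.29  0.04 ]
chuck_seat [446.3 270. ] 0.72 [ 0.587 -0.338  0.04 ]
lever_knob [272.2 239.6] 0.75 [0.426 0.253 0.04 ]
lever_knob [446.8 271.6] 0.48 [ 0.582 -0.341  0.04 ]
tray_floor [444.9 269.9] 0.57 [ 0.585 -0.333  0.04 ]
timer [305.5 267.4] 0.83 [0.38  0.096 0.04 ]
film_box [197.1 223.9] 0.83 [0.363 0.525 0.04 ]
{'time_s': 1.0, 'joint_positions': array([ 59.042,  30.22 ,  82.09 ,   0.001,  67.689, -10.227]), 'qvel': array([-0.028,  0.023,  0.063,  0.029, -0.064,  0.045]), 'tau': array([ -0.001, -44.003, -17.699,   0.063,   0.05 ,   0.   ]), 'position': array([0.221, 0.585, 0.234]), 'tcp_rot': array([[-0.935,  0.354, -0.   ],
       [ 0.354,  0.935,  0.   ],
       [ 0.   ,  0.   , -1.   ]]), 'force': array([ 0.308, -0.373,  0.277]), 'moment': array([ 0.017, -0.01 ,  0.041]), 'grasp_force': 0.0, 'opening': 1.0036904427302158}
```

View pics/scene0.png

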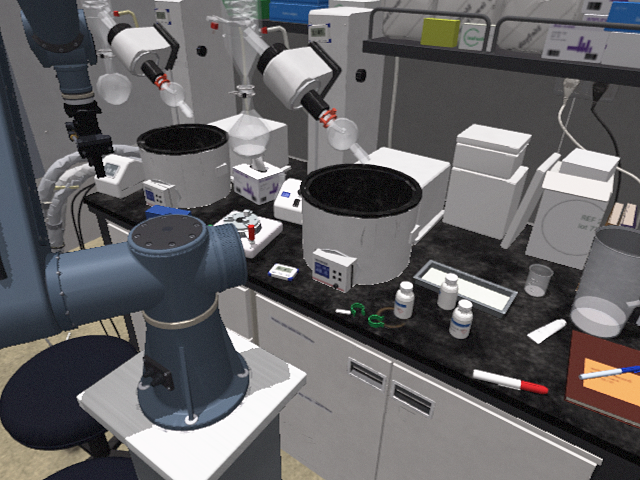

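View pics/top0.png

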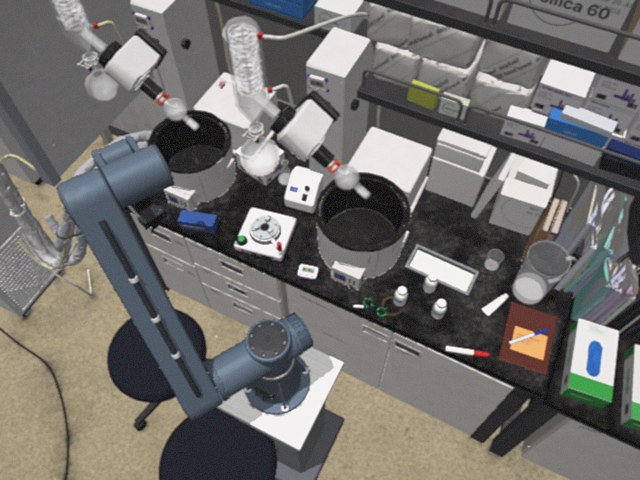

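The pictures show three bottles at scene (404,300), (448,292), (461,320) and top (401,295), (430,284), (440,309). The tray is behind them. The shaker is at top (266,232), with the green button at (241,240) and the red knob at (280,246).

```bash
cat > b.py <<'E'
from h import *
np.set_printoptions(precision=3,suppress=True)
a=cap('scene');b=cap('top')
for n,p,q in [('A',(404,300),(401,295)),('B',(448,292),(430,284)),('C',(461,320),(440,309)),('knob',(251,230),(280,245)),('trayc',(466,288),(443,269)),
 ('timer',(284,272),(308,271)),('chuck',(241,222),(266,229))]:
    x,e=tri([ray(a,p),ray(b,q)]);print(n,x,e)
# tray corners (rim z=.02), scene and top
for p in [(427,263),(518,290),(505,310),(415,281)]: print('trs',atz(a,p,.02))
for p in [(416,246),(480,271),(469,293),(405,265)]: print('trt',atz(b,p,.02))
for p in [(258,208),(297,213),(284,260),(234,246)]: print('sht',atz(b,p,.045))
for n,p in [('btn',(241,240))]:print(n,atz(b,p,.05))
for n,c in (('s',a),('t',b)):
    im=c['image'];print()
    cv2.imwrite(f'pics/crop_{n}.png',cv2.resize(im[190:350,200:560] ,None,fx=2.2,fy=2.2,interpolation=cv2.INTER_CUBIC))
E
python3 b.py
```

```text
A [ 0.429 -0.236  0.042] [np.float64(0.0004155067652086725), np.float64(0.0004155067652085929)]
B [ 0.507 -0.309  0.05 ] [np.float64(0.0012003823160279083), np.float64(0.001200382316027902)]
C [ 0.438 -0.369  0.043] [np.float64(0.001163744208358046), np.float64(0.0011637442083580476)]
knob [0.389 0.198 0.097] [np.float64(0.0007619961062214665), np.float64(0.0007619961062215402)]
trayc [ 0.605 -0.326  0.009] [np.float64(0.0009033750021698519), np.float64(0.0009033750021698221)]
timer [0.388 0.091 0.006] [np.float64(0.001421239370723394), np.float64(0.0014212393707234167)]
chuck [0.438 0.282 0.072] [np.float64(0.0005469193886695745), np.float64(0.000546919388669611)]
trs [ 0.636 -0.206  0.02 ]
trs [ 0.659 -0.438  0.02 ]
trs [ 0.561 -0.433  0.02 ]
trs [ 0.541 -0.214  0.02 ]
trt [ 0.643 -0.207  0.02 ]
trt [ 0.648 -0.442  0.02 ]
trt [ 0.55  -0.436  0.02 ]
trt [ 0.553 -0.202  0.02 ]
sht [0.518 0.364 0.045]
sht [0.563 0.227 0.045]
sht [0.37  0.174 0.045]
sht [0.341 0.357 0.045]
btn [0.371 0.346 0.05 ]
```

View pics/crop_t.png

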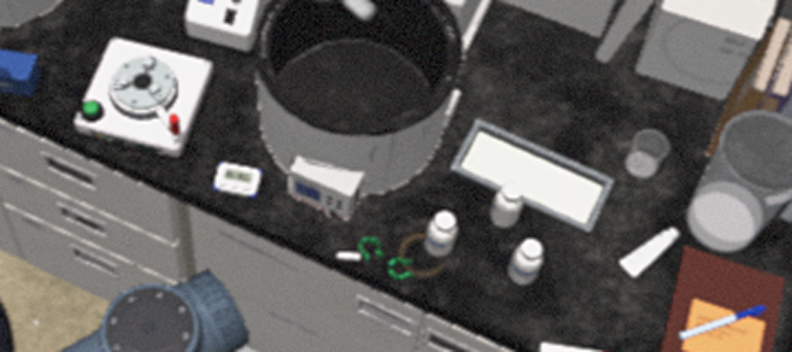

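```bash
cat >> h.py <<'E'
np.set_printoptions(precision=3,suppress=True)
def go(*wps,deg=None):
    """wps: (x,y,z,yaw of tool y) -> increments from current pose (tool down)"""
    s=bot.read_state();R=np.array(s['tcp_rot']);p=np.array(s['position'])
    y0=np.degrees(np.arctan2(R[1,1],R[0,1]));print('at',p,'yawy %.1f'%y0,'tilt',R[:,2],'F',s['force'],'open %.3f gf %.1f t %.1f'%(s['opening'],s['grasp_force'],s['time_s']))
    for w in wps:
        a=np.radians(w[3]);Y=np.array([np.cos(a),np.sin(a),0]);Z=np.array([0,0,-1.]);X=np.cross(Y,Z)
        Q=R.T@np.stack([X,Y,Z],1);rv=cv2.Rodrigues(Q)[0].ravel()/np.pi
        t=R.T@(np.array(w[:3])-p)/.3
        print(w,'->',np.round(t,4).tolist(),np.round(rv,4).tolist(),'rows %.1f/%.1f'%(np.linalg.norm(t)*.3/.0417,np.linalg.norm(rv)*180/7.16))
E
cat > c.py <<'E'
from h import *
a=cap('scene');b=cap('top');w=cap('wrist')
for n,p,q in [('potrim',(361,188),(362,208)),('glass2',(342,134),(345,178)),('ctlbox',(333,268),(348,273))]:
    x,e=tri([ray(a,p),ray(b,q)]);print(n,x,np.round(e,3))
x,_=tri([ray(a,(361,188)),ray(b,(362,208))])
for p in [(303,190),(420,190)]: print(atz(a,p,x[2]))
for p in [(252.3,208.2),(296,218),(281,258),(235,243.6)]: print('sht',atz(b,p,.045))
s=bot.read_state();R=s['tcp_rot']
print('cam in tool',R.T@(np.array(w['eye'])-s['position']),R.T@w['orientation'],w['K'])
go((.36,.26,.33,69),(.36,.26,.33,20))
E
python3 c.py
```

```text
potrim [ 0.582 -0.015  0.207] [0.002 0.002]
glass2 [0.574 0.047 0.341] [0.003 0.003]
ctlbox [ 0.414 -0.047  0.062] [0. 0.]
[0.483 0.097 0.207]
[ 0.667 -0.145  0.207]
sht [0.508 0.382 0.045]
sht [0.542 0.22  0.045]
sht [0.372 0.188 0.045]
sht [0.351 0.359 0.045]
cam in tool [ 0.078 -0.001 -0.151] [[ 0.001  0.96   0.282]
 [ 1.    -0.001  0.   ]
 [ 0.     0.282 -0.96 ]] [[378.579   0.    315.385]
 [  0.    378.579 243.754]
 [  0.      0.      1.   ]]
at [0.221 0.585 0.234] yawy 69.3 tilt [-0.  0. -1.] F [-1.069  0.169  0.374] open 1.001 gf 0.0 t 1.2
(0.36, 0.26, 0.33, 69) -> [-0.8156, -0.848, -0.3215] [0.0, -0.0, 0.0015] rows 8.8/0.0
(0.36, 0.26, 0.33, 20) -> [-0.8156, -0.848, -0.3215] [0.0, -0.0, 0.2737] rows 8.8/6.9
```

```bash
python3 -c "
from h import *
go((.40,.29,.33,20))
a=cap('scene');b=cap('top')
print(tri([ray(a,(188,115)),ray(b,(194,125))]))"
```

```text
at [0.221 0.585 0.234] yawy 69.3 tilt [-0.  0. -1.] F [-1.069  0.169  0.374] open 1.001 gf 0.0 t 1.2
(0.4, 0.29, 0.33, 20) -> [-0.9049, -0.7073, -0.3215] [0.0, -0.0, 0.2737] rows 8.6/6.9
(array([0.586, 0.633, 0.283]), [np.float64(0.0009471544146586201), np.float64(0.000947154414658721)])
```

Request:
move_arm(
  increments=[
    [-0.3,-0.24,-0.32,0,0,0.1,1],
    [-0.9,-0.71,-0.32,0,0,0.27,1],
    [-0.9,-0.71,-0.32,0,0,0.27,1],
    [-0.9,-0.71,-0.32,0,0,0.27,1],
    [-0.9,-0.71,-0.32,0,0,0.27,1],
    [-0.9,-0.71,-0.32,0,0,0.27,1],
    [-0.9,-0.71,-0.32,0,0,0.27,1],
    [-0.9,-0.71,-0.32,0,0,0.27,1],
    [-0.9,-0.71,-0.32,0,0,0.27,1],
    [-0.9,-0.71,-0.32,0,0,0.27,1],
  ],
)

```text
time_s: 2.18
position: [0.4019, 0.2862, 0.3312]
tcp_rot: [[-0.348, 0.938, 0.005], [0.938, 0.348, -0.001], [-0.002, 0.004, -1.0]]
force: [0.1, 0.1, -0.3]
opening: 0.999
grasp_force: 0.0
```

```bash
python3 -c "
from h import *
c=cap('wrist','w1.png')
for t in ['shaker','chuck_seat','lever_knob','start_top','jaw_1']:
    for r in nets.find_in('wrist',t)[:4]: print(t,np.round(r['location'],1),round(r['conf'],2),atz(c,r['location'],0.072))
go((.4,.29,.33,20))"
```

```text
shaker [344.8 200.3] 0.71 [0.43  0.302 0.072]
chuck_seat [348.9 204. ] 0.83 [0.436 0.3   0.072]
chuck_seat [331.7 239.5] 0.28 [0.433 0.255 0.072]
lever_knob [310.1 243.7] 0.73 [0.412 0.242 0.072]
start_top [306.2 147.7] 0.75 [0.372 0.34  0.072]
start_top [373.   21.3] 0.36 [0.392 0.473 0.072]
jaw_1 [339.8 185.1] 0.91 [0.419 0.315 0.072]
jaw_1 [330.7 239.2] 0.68 [0.432 0.255 0.072]
jaw_1 [384.  221.2] 0.57 [0.48  0.295 0.072]
at [0.397 0.291 0.329] yawy 20.8 tilt [-0.001 -0.    -1.   ] F [ 0.017 -0.371 -0.574] open 0.995 gf 0.0 t 2.5
(0.4, 0.29, 0.33, 20) -> [-0.0054, 0.0076, -0.0029] [-0.0003, -0.0001, 0.0043] rows 0.1/0.1
```

View pics/w1.png

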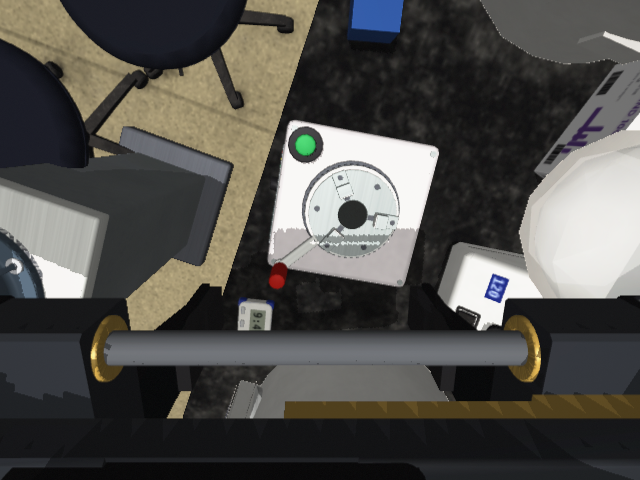

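The wrist picture shows the shaker with corners (289,121), (438,150), (402,286), (270,263), the chuck centre at (352,213), the button at (306,145) and the knob at (278,275). Jaws look partly closed.

```bash
cat > d.py <<'E'
from h import *
c=cap('wrist');a=cap('scene');b=cap('top')
fl,bl,br,fr=[atz(c,p,.045) for p in [(289,121),(438,150),(402,286),(270,263)]]
print(fl,bl,br,fr,np.linalg.norm(fl-bl),np.linalg.norm(fl-fr),'ctr',(fl+bl+br+fr)/4)
x=(bl-fl)+(br-fr);yaw=np.degrees(np.arctan2(x[1],x[0]));l=(fl-fr)+(bl-br);print('yaw',yaw,np.degrees(np.arctan2(l[1],l[0]))-90)
ch=atz(c,(352,213),.072);print('chuck',ch,tri([ray(c,(352,213)),ray(b,(265.5,228)),ray(a,(241,222))]))
im=c['image'].astype(int);m=((im[...,2]>110)&(im[...,1]<60)&(im[...,0]<60)&(np.indices(im.shape[:2])[0]<300)).astype(np.uint8)
n,_,st,ce=cv2.connectedComponentsWithStats(m);i=1+st[1:,4].argmax();print(st[i],ce[i])
k,e=tri([ray(c,ce[i]),ray(a,(251,232)),ray(b,(280,246))]);print('knob',k,e,'z87',atz(c,ce[i],.087))
for kk in (k,atz(c,ce[i],.087)):
    d=kk-ch;an=np.degrees(np.arctan2(d[1],d[0]));print('r',np.hypot(*d[:2]),'ang',an,'sleeve',np.radians(yaw-90-an))
print('btn',atz(c,(306,145),.055))
go()
E
python3 d.py
```

```text
[0.337 0.363 0.045] [0.503 0.393 0.045] [0.533 0.23  0.045] [0.371 0.2   0.045] 0.1683878710564923 0.1662827048750633 ctr [0.436 0.296 0.045]
yaw 10.31707211432544 11.134769156091366
chuck [0.436 0.297 0.072] (array([0.442, 0.291, 0.065]), [np.float64(0.006384774634426961), np.float64(0.0037707346266430608), np.float64(0.002917636247954556)])
[272 280  16  15 167] [279.539 286.994]
knob [0.388 0.197 0.093] [np.float64(0.001917720707272682), np.float64(0.0017907699228935953), np.float64(0.0005243417921946656)] z87 [0.39  0.192 0.087]
r 0.11107136944023427 ang -115.48847921009101 sleeve 0.6249247611028835
r 0.11412061296055968 ang -113.83466327324777 sleeve 0.5960602277830143
btn [0.364 0.346 0.055]
at [0.398 0.291 0.329] yawy 20.8 tilt [-0.001 -0.    -1.   ] F [ 0.716 -0.112 -0.318] open 0.998 gf 0.0 t 2.6
```

```bash
cat > e.py <<'E'
from h import *
c=cap('wrist','w2.png');im=c['image']
o=cv2.imread('pics/w1.png')
g=lambda i:cv2.GaussianBlur(i[90:290,240:470],(3,3),0)
r=cv2.matchTemplate(im[60:340,210:500],o[90:290,240:470],cv2.TM_CCOEFF_NORMED);_,v,_,l=cv2.minMaxLoc(r);sh=np.array(l)-[30,30];print('shift',sh,v)
P=lambda p,z:atz(c,np.array(p)+sh,z)
fl,bl,br,fr=[P(p,.045) for p in [(289,121),(438,150),(402,286),(270,263)]]
print(np.linalg.norm(fl-bl),np.linalg.norm(fl-fr),'ctr',(fl+bl+br+fr)/4)
ch=P((352,213),.072);print('chuck',ch);print('knobtop',P((283,267),.108),'knobbot',P((273,284),.066),'mid',P((278,275),.087));print('btn',P((306,145),.055))
h=cv2.cvtColor(im,cv2.COLOR_BGR2HSV)
for nm,lo,hi in [('red',(0,120,60),(8,255,255)),('red2',(172,120,60),(180,255,255)),('grn',(45,120,80),(80,255,255))]:
    m=cv2.inRange(h,lo,hi);n,_,st,ce=cv2.connectedComponentsWithStats(m[:300]);i=1+st[1:,4].argmax();print(nm,st[i],ce[i],atz(c,ce[i],.055))
E
python3 e.py
```

```text
shift [3 6] 0.9820626378059387
0.16926175259838405 0.16775324309163986 ctr [0.443 0.291 0.045]
chuck [0.442 0.292 0.072]
knobtop [0.391 0.219 0.108] knobbot [0.389 0.178 0.066] mid [0.39  0.2   0.087]
btn [0.369 0.341 0.055]
red [272 268  18  27 380] [280.503 281.266] [0.391 0.186 0.055]Traceback (most recent call last):
  File "e.py", line 12, in <module>
    m=cv2.inRange(h,lo,hi);n,_,st,ce=cv2.connectedComponentsWithStats(m[:300]);i=1+st[1:,4].argmax();print(nm,st[i],ce[i],atz(c,ce[i],.055))
                                                                                   ~~~~~~~~~~~~~~~^^
ValueError: attempt to get argmax of an empty sequence
```

```bash
python3 -c "
from h import *
go((.39,.199,.18,-30),(.39,.199,.087,-30))"
```

```text
at [0.398 0.29  0.329] yawy 20.8 tilt [-0.001 -0.    -1.   ] F [-0.025 -0.13   0.128] open 1.000 gf 0.0 t 2.7
(0.39, 0.199, 0.18, -30) -> [-0.276, -0.1318, 0.4976] [-0.0002, 0.0001, 0.2821] rows 4.2/7.1
(0.39, 0.199, 0.087, -30) -> [-0.276, -0.1316, 0.8076] [-0.0002, 0.0001, 0.2821] rows 6.2/7.1
```

Request:
move_arm(
  increments=[
    [-0.276,-0.132,0.4,0,0,0.282,0.7],
    [-0.276,-0.132,0.4,0,0,0.282,0.7],
    [-0.276,-0.132,0.4,0,0,0.282,0.7],
    [-0.276,-0.132,0.4,0,0,0.282,0.7],
    [-0.276,-0.132,0.45,0,0,0.282,0.7],
    [-0.276,-0.132,0.45,0,0,0.282,0.7],
    [-0.276,-0.132,0.45,0,0,0.282,0.7],
    [-0.276,-0.132,0.45,0,0,0.282,0.7],
    [-0.276,-0.132,0.45,0,0,0.282,0.7],
  ],
)

```text
time_s: 3.43
position: [0.3906, 0.1986, 0.1945]
tcp_rot: [[0.499, 0.867, 0.0], [0.867, -0.499, 0.0], [0.0, 0.0, -1.0]]
force: [0.3, 0.6, 0.1]
opening: 0.704
grasp_force: 0.0
```

```bash
cat > f.py <<'E'
from h import *
c=cap('wrist','w3.png');im=c['image']
h=cv2.cvtColor(im,cv2.COLOR_BGR2HSV);m=cv2.inRange(h,(0,120,60),(8,255,255));n,_,st,ce=cv2.connectedComponentsWithStats(m)
for i in np.argsort(-st[1:,4])[:2]+1: print(st[i],ce[i],atz(c,ce[i],.087))
print(proj(c,(.39,.199,.066)),proj(c,(.39,.199,.108)),proj(c,(.442,.291,.072)))
go((.39,.199,.087,-30))
E
python3 f.py
```

```text
[299 226  27  38 807] [312.323 244.371] [0.389 0.199 0.087]
[314.44 236.01] [314.265 252.789] [313.226  86.113]
at [0.391 0.199 0.195] yawy -29.9 tilt [ 0.  0. -1.] F [ 0.276 -0.02  -0.744] open 0.699 gf 0.0 t 3.5
(0.39, 0.199, 0.087, -30) -> [-0.0, -0.0025, 0.3589] [0.0001, -0.0001, 0.0006] rows 2.6/0.0
```

View pics/w3.png

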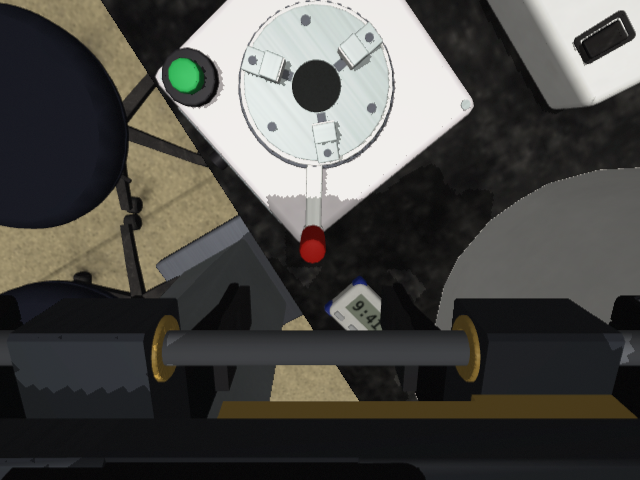

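The knob is at (312,244), as predicted, the chuck centre is near (317,86), and the jaws are partly closed. I'll descend and grip the knob.

Request:
move_arm(
  increments=[
    [0,0,0.14,0,0,0,0.7],
    [0,0,0.28,0,0,0,0.7],
    [0,0,0.36,0,0,0,0.7],
    [0,0,0.36,0,0,0,0.7],
    [0,0,0.36,0,0,0,0.1],
    [0,0,0.36,0,0,0,0.1],
    [0,0,0.36,0,0,0,0.1],
    [0,0,0.36,0,0,0,0.1],
    [0,0,0.36,0,0,0,0.1],
  ],
)

```text
time_s: 4.23
position: [0.3914, 0.1986, 0.088]
tcp_rot: [[0.501, 0.865, 0.003], [0.865, -0.501, 0.001], [0.002, 0.002, -1.0]]
force: [0.7, 0.8, -0.4]
opening: 0.406
grasp_force: 0.0
```

Request:
move_arm(
  increments=[
    [0.002,0.039,0,0,0,-0.036,0.1],
    [0.009,0.078,0,0,0,-0.071,0.1],
    [0.02,0.115,0,0,0,-0.107,0.1],
    [0.034,0.151,0,0,0,-0.142,0.1],
    [0.053,0.186,0,0,0,-0.178,0.1],
    [0.076,0.217,0,0,0,-0.213,0.1],
    [0.076,0.217,0,0,0,-0.213,0.1],
    [0.076,0.217,0,0,0,-0.213,0.1],
  ],
)

```text
time_s: 4.9
position: [0.459, 0.184, 0.0873]
tcp_rot: [[-0.147, 0.989, 0.001], [0.989, 0.147, -0.003], [-0.003, 0.001, -1.0]]
force: [1.3, -6.1, -0.7]
opening: 0.203
grasp_force: 30.0
```

Request:
move_arm(
  increments=[
    [0,0,0,0,0,0,0.6],
    [0,0,0,0,0,0,0.6],
    [0,0,0,0,0,0,0.6],
    [0,0,0,0,0,0,0.6],
    [0,0,0,0,0,0,0.6],
    [0,0,-0.4,0,0,0,0.8],
    [0,0,-0.8,0,0,0,0.8],
    [0,0,-0.8,0,0,0,0.8],
    [0,0,-0.8,0,0,0,0.8],
    [0,0,-0.8,0,0,0,0.8],
  ],
)

```text
time_s: 5.73
position: [0.4575, 0.1855, 0.2968]
tcp_rot: [[-0.144, 0.99, -0.001], [0.99, 0.144, 0.0], [0.0, -0.001, -1.0]]
force: [0.9, -0.3, 0.4]
opening: 0.784
grasp_force: 0.0
```

```bash
python3 -c "
from h import *
c=cap('wrist','w4.png')
go((.39,.03,.33,0),(.40,-.1,.33,0),(.44,-.3,.33,0))"
```

```text
at [0.462 0.187 0.305] yawy 8.3 tilt [ 0.017  0.003 -1.   ] F [ 1.549 -0.295  4.221] open 0.789 gf 0.0 t 5.8
(0.39, 0.03, 0.33, 0) -> [-0.4816, -0.3129, -0.088] [0.0053, -0.0006, 0.0461] rows 4.2/1.2
(0.4, -0.1, 0.33, 0) -> [-0.9152, -0.3424, -0.0887] [0.0053, -0.0006, 0.0461] rows 7.1/1.2
(0.44, -0.3, 0.33, 0) -> [-1.5941, -0.3066, -0.0885] [0.0053, -0.0006, 0.0461] rows 11.7/1.2
```

Request:
move_arm(
  increments=[
    [-0.12,-0.12,-0.06,0,0,0.02,0.8],
    [-0.24,-0.22,-0.08,0,0,0.04,0.8],
    [-0.36,-0.31,-0.08,0,0,0.046,0.8],
    [-0.48,-0.33,-0.08,0,0,0.046,0.8],
    [-0.6,-0.34,-0.08,0,0,0.046,0.8],
    [-0.72,-0.35,-0.08,0,0,0.046,0.8],
    [-0.84,-0.35,-0.08,0,0,0.046,0.8],
    [-0.92,-0.34,-0.08,0,0,0.046,0.8],
    [-0.92,-0.34,-0.08,0,0,0.046,0.8],
  ],
)

```text
time_s: 6.53
position: [0.3986, -0.107, 0.3191]
tcp_rot: [[0.006, 1.0, 0.003], [1.0, -0.006, -0.003], [-0.003, 0.003, -1.0]]
force: [-0.4, 0.0, -0.2]
opening: 0.801
grasp_force: 0.0
```

Request:
move_arm(
  increments=[
    [-0.12,0.03,0,0,0,0,0.9],
    [-0.24,0.06,0,0,0,0,0.9],
    [-0.36,0.09,0,0,0,0,0.9],
    [-0.48,0.11,0,0,0,0,0.9],
    [-0.6,0.12,0,0,0,0,0.9],
    [-0.67,0.13,0,0,0,0,0.9],
    [-0.67,0.13,0,0,0,0,0.9],
    [-0.67,0.13,0,0,0,0,0.9],
    [-0.67,0.13,0,0,0,0,0.9],
  ],
)

```text
time_s: 7.28
position: [0.4354, -0.3016, 0.3183]
tcp_rot: [[-0.0, 1.0, -0.001], [1.0, 0.0, 0.002], [0.002, -0.001, -1.0]]
force: [-0.3, -0.4, -1.0]
opening: 0.902
grasp_force: 0.0
```

```bash
cat > g.py <<'E'
from h import *
c=cap('wrist','w5.png')
for t in ['bottle_1_mid','tray_floor','timer']:
    for r in nets.find_in('wrist',t)[:6]: print(t,np.round(r['location'],1),round(r['conf'],2),atz(c,r['location'],0.0425))
go()
E
python3 g.py
```

```text
bottle_1_mid [305.5 141.6] 0.21 [ 0.423 -0.234  0.042]
tray_floor [451.7 207.6] 0.7 [ 0.59  -0.307  0.042]
at [ 0.436 -0.302  0.319] yawy 0.1 tilt [-0.  0. -1.] F [-0.215 -0.095  0.568] open 0.902 gf 0.0 t 7.5
```

View pics/w5.png

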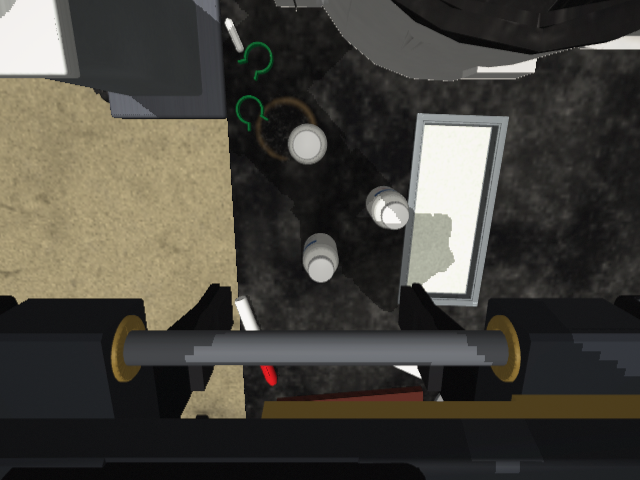

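The bottle caps are at (307,144), (395,215) and (320,268), and the tray's rim corners are at (418,115), (508,118), (477,305), (402,300).

```bash
cat > g.py <<'E'
from h import *
c=cap('wrist')
a=cap('scene');b=cap('top')
for n,p,s_,t in [('A',(307,144),(405,285),(402,288.5)),('B',(395,215),(452,278),(433,277)),('C',(320,268),(464,306),(442,302))]:
    print(n,atz(c,p,.085),tri([ray(c,p),ray(a,s_),ray(b,t)])[0])
T=[atz(c,p,.02) for p in [(418,115),(508,118),(477,305),(402,300)]];T=np.array(T);print(T,T.mean(0))
l=(T[0]+T[1]-T[2]-T[3]);print('tray y axis angle',np.degrees(np.arctan2(l[1],l[0])),np.linalg.norm(l)/2,np.linalg.norm(T[1]+T[2]-T[0]-T[3])/2)
go((.43,-.236,.037,0),(.43,-.236,.2,0))
E
python3 g.py
```

```text
A [ 0.427 -0.237  0.085] [ 0.427 -0.235  0.086]
B [ 0.517 -0.307  0.085] [ 0.518 -0.309  0.083]
C [ 0.44  -0.366  0.085] [ 0.441 -0.367  0.081]
[[ 0.55  -0.207  0.02 ]
 [ 0.652 -0.21   0.02 ]
 [ 0.645 -0.44   0.02 ]
 [ 0.547 -0.433  0.02 ]] [ 0.599 -0.322  0.02 ]
tray y axis angle 88.7779878047847 0.2288555497059801 0.09992902131976718
at [ 0.436 -0.303  0.319] yawy 0.0 tilt [ 0. -0. -1.] F [-0.482  0.169 -0.182] open 0.902 gf 0.0 t 7.6
(0.43, -0.236, 0.037, 0) -> [0.2223, -0.0197, 0.9404] [0.0001, 0.0001, 0.0001] rows 7.0/0.0
(0.43, -0.236, 0.2, 0) -> [0.2222, -0.0196, 0.3971] [0.0001, 0.0001, 0.0001] rows 3.3/0.0
```

Request:
move_arm(
  increments=[
    [0.11,-0.01,0.1,0,0,0,0.9],
    [0.222,-0.027,0.25,0,0,0,0.9],
    [0.222,-0.027,0.4,0,0,0,0.9],
    [0.222,-0.027,0.54,0,0,0,0.9],
    [0.222,-0.027,0.68,0,0,0,0.9],
    [0.222,-0.027,0.82,0,0,0,0.9],
    [0.222,-0.027,0.92,0,0,0,0.9],
    [0.222,-0.027,0.947,0,0,0,0.9],
    [0.222,-0.027,0.947,0,0,0,0.4],
    [0.222,-0.027,0.947,0,0,0,0.3],
  ],
)

```text
time_s: 8.47
position: [0.4276, -0.2366, 0.0342]
tcp_rot: [[0.0, 1.0, -0.001], [1.0, -0.0, 0.001], [0.001, -0.001, -1.0]]
force: [-0.1, 0.1, 0.3]
opening: 0.817
grasp_force: 0.0
```

Request:
move_arm(
  increments=[
    [0,0,0,0,0,0,0.3],
    [0,0,0,0,0,0,0.3],
    [0,0,0,0,0,0,0.3],
    [0,0,0,0,0,0,0.3],
    [0,0,0,0,0,0,0.3],
    [0,0,-0.1,0,0,0,0.3],
    [0,0,-0.2,0,0,0,0.3],
    [0,0,-0.2,0,0,0,0.3],
    [0,0,-0.2,0,0,0,0.3],
    [0,0,-0.2,0,0,0,0.3],
  ],
)

```text
time_s: 9.3
position: [0.4273, -0.2364, 0.0944]
tcp_rot: [[0.001, 1.0, -0.001], [1.0, -0.001, 0.001], [0.001, -0.001, -1.0]]
force: [0.3, -0.6, -3.7]
opening: 0.473
grasp_force: 30.0
```

```bash
python3 -c "
from h import *
import time
for i in range(4): cap('wrist'); print(bot.read_state()['force'])
go((.6,-.254,.14,0),(.6,-.254,.042,0))"
```

```text
[ 0.544  0.211 -4.006]
[-0.29   0.184 -4.044]
[-0.192  0.341 -3.927]
[ 0.785 -0.563 -2.521]
at [ 0.427 -0.236  0.094] yawy -0.0 tilt [-0.002  0.002 -1.   ] F [ 0.785 -0.563 -2.521] open 0.474 gf 30.0 t 9.5
(0.6, -0.254, 0.14, 0) -> [-0.0588, 0.5763, -0.1559] [-0.0007, -0.0006, -0.0002] rows 4.3/0.0
(0.6, -0.254, 0.042, 0) -> [-0.0594, 0.577, 0.1707] [-0.0007, -0.0006, -0.0002] rows 4.4/0.0
```

Bottle A reads about 3.7 N, so it is the charged one. I'll carry it to the chuck.

Request:
move_arm(
  increments=[
    [0,0,-0.12,0,0,0,0.3],
    [0,-0.02,-0.24,0,0,0,0.3],
    [0,-0.05,-0.36,0,0,0,0.3],
    [0,-0.09,-0.48,0,0,0,0.3],
    [0.05,-0.1,-0.58,0,0,0,0.3],
    [0.14,-0.1,-0.66,0,0,0,0.3],
    [0.25,-0.1,-0.69,0,0,0,0.3],
    [0.37,-0.1,-0.69,0,0,0,0.3],
    [0.48,-0.1,-0.69,0,0,0,0.3],
    [0.55,-0.1,-0.69,0,0,0,0.3],
  ],
)

```text
time_s: 10.33
position: [0.396, -0.0685, 0.3009]
tcp_rot: [[-0.0, 1.0, -0.003], [1.0, 0.0, 0.003], [0.003, -0.003, -1.0]]
force: [-0.1, 0.3, -3.3]
opening: 0.471
grasp_force: 30.0
```

Request:
move_arm(
  increments=[
    [0.1,0,0,0,0,0,0.3],
    [0.22,-0.01,0,0,0,0,0.3],
    [0.34,-0.01,0,0,0,0,0.3],
    [0.46,0,0.0,0,0,0,0.3],
    [0.58,0.03,0.05,0,0,0,0.3],
    [0.69,0.07,0.12,0,0,0,0.3],
    [0.78,0.11,0.2,0,0,0,0.3],
    [0.84,0.14,0.24,0,0,0,0.3],
    [0.84,0.14,0.24,0,0,0,0.3],
    [0.84,0.14,0.24,0,0,0,0.3],
  ],
)

```text
time_s: 11.17
position: [0.4388, 0.1808, 0.2279]
tcp_rot: [[-0.002, 1.0, -0.005], [1.0, 0.002, -0.001], [-0.001, -0.005, -1.0]]
force: [-0.1, -1.3, -4.7]
opening: 0.473
grasp_force: 30.0
```

```bash
python3 -c "
from h import *
cap('wrist');c=cap('wrist','w6.png')
print(proj(c,(.443,.291,.072)),proj(c,(.459,.185,.087)))
for t in ['chuck_seat','jaw_1','bottle_1_mid']:
    for r in nets.find_in('wrist',t)[:4]: print(t,np.round(r['location'],1),round(r['conf'],2),atz(c,r['location'],0.072))
np.savez('w6.npz',**{k:np.array(v) for k,v in c.items()})
go((.443,.291,.15,0),(.443,.291,.107,0))"
```

```text
[322.635  84.08 ] [342.179 225.892]
chuck_seat [322.9  97.3] 0.69 [0.443 0.282 0.072]
jaw_1 [285.8  39. ] 0.75 [0.416 0.321 0.072]
jaw_1 [378.5  70.9] 0.74 [0.485 0.3   0.072]
jaw_1 [303.  138.4] 0.66 [0.428 0.252 0.072]
at [0.44  0.179 0.23 ] yawy -0.1 tilt [ 0.001 -0.    -1.   ] F [-1.776  0.244 -3.149] open 0.476 gf 30.0 t 11.4
(0.443, 0.291, 0.15, 0) -> [0.3722, 0.0094, 0.2677] [0.0002, 0.0, -0.0006] rows 3.3/0.0
(0.443, 0.291, 0.107, 0) -> [0.3722, 0.0093, 0.4111] [0.0002, 0.0, -0.0006] rows 4.0/0.0
```

View pics/w6.png

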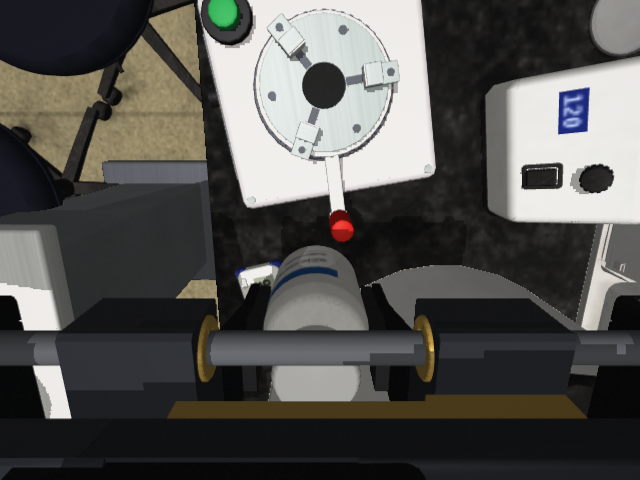

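The chuck hole is at (324,86), where predicted, the jaws are open, and the bottle is held upright. I'll place it.

Request:
move_arm(
  increments=[
    [0.12,0.01,0,0,0,0,0.3],
    [0.24,0.012,0,0,0,0,0.3],
    [0.34,0.012,0.0,0,0,0,0.3],
    [0.37,0.013,0.1,0,0,0,0.3],
    [0.37,0.013,0.2,0,0,0,0.3],
    [0.37,0.013,0.3,0,0,0,0.3],
    [0.37,0.013,0.36,0,0,0,0.3],
    [0.37,0.013,0.4,0,0,0,0.3],
    [0.37,0.013,0.41,0,0,0,0.3],
    [0.37,0.013,0.412,0,0,0,0.3],
  ],
)

```text
time_s: 12.25
position: [0.4434, 0.2902, 0.107]
tcp_rot: [[0.002, 1.0, -0.002], [1.0, -0.002, -0.001], [-0.001, -0.002, -1.0]]
force: [-2.3, -1.8, 3.7]
opening: 0.475
grasp_force: 30.0
```

```bash
python3 -c "
from h import *
go((.444,.290,.107,0))"
```

```text
at [0.443 0.29  0.107] yawy -0.1 tilt [-0.002 -0.001 -1.   ] F [-2.321 -1.779  3.66 ] open 0.475 gf 30.0 t 12.2
(0.444, 0.29, 0.107, 0) -> [-0.0006, 0.0019, -0.0002] [-0.0006, 0.0002, -0.0006] rows 0.0/0.0
```

Request:
move_arm(
  increments=[
    [0,0,0,0,0,0,0.85],
    [0,0,0,0,0,0,0.85],
    [0,0,0,0,0,0,0.85],
    [0,0,0,0,0,0,0.85],
    [0,0,0,0,0,0,0.85],
    [0,0,-0.1,0,0,0,0.85],
    [0,0,-0.23,0,0,0,0.85],
    [0,0,-0.36,0,0,0,0.85],
    [0,0,-0.44,0,0,0,0.85],
    [0,0,-0.44,0,0,0,0.85],
  ],
)

```text
time_s: 13.08
position: [0.4475, 0.2928, 0.2441]
tcp_rot: [[0.0, 1.0, 0.012], [1.0, -0.0, 0.005], [0.005, 0.012, -1.0]]
force: [1.2, 0.5, -0.5]
opening: 0.848
grasp_force: 0.0
```

```bash
python3 -c "
from h import *
go((.459,.185,.2,8),(.459,.185,.088,8))"
```

```text
at [0.447 0.293 0.244] yawy -0.0 tilt [ 0.012  0.005 -1.   ] F [ 1.172  0.481 -0.533] open 0.848 gf 0.0 t 13.1
(0.459, 0.185, 0.2, 8) -> [-0.36, 0.0367, 0.1457] [0.004, -0.0013, -0.0445] rows 2.8/1.1
(0.459, 0.185, 0.088, 8) -> [-0.3618, 0.0322, 0.519] [0.004, -0.0013, -0.0445] rows 4.6/1.1
```

Request:
move_arm(
  increments=[
    [-0.12,0.02,0,0,0,-0.03,0.6],
    [-0.24,0.04,0,0,0,-0.044,0.6],
    [-0.35,0.052,0.03,0,0,-0.044,0.6],
    [-0.352,0.052,0.15,0,0,-0.044,0.6],
    [-0.352,0.052,0.28,0,0,-0.044,0.6],
    [-0.352,0.052,0.4,0,0,-0.044,0.6],
    [-0.352,0.052,0.48,0,0,-0.044,0.6],
    [-0.352,0.052,0.503,0,0,-0.044,0.5],
    [-0.352,0.052,0.503,0,0,-0.044,0.1],
    [-0.352,0.052,0.503,0,0,-0.044,0.1],
  ],
)

```text
time_s: 13.92
position: [0.4597, 0.1857, 0.0874]
tcp_rot: [[-0.137, 0.991, -0.0], [0.991, 0.137, -0.0], [-0.0, -0.0, -1.0]]
force: [-0.1, -0.9, 0.0]
opening: 0.456
grasp_force: 0.0
```

Request:
move_arm(
  increments=[
    [0,0,0,0,0,0,0.1],
    [0,0,0,0,0,0,0.1],
    [0,0,0,0,0,0,0.1],
    [0,0,0,0,0,0,0.1],
    [0,0,0,0,0,0,0.1],
  ],
)

```text
time_s: 14.33
position: [0.4593, 0.1857, 0.0885]
tcp_rot: [[-0.138, 0.99, 0.001], [0.99, 0.138, 0.0], [-0.0, 0.001, -1.0]]
force: [-2.6, 0.1, 7.1]
opening: 0.198
grasp_force: 30.0
```

Request:
move_arm(
  increments=[
    [0.002,-0.035,0,0,0,0.032,0.1],
    [0.007,-0.07,0,0,0,0.064,0.1],
    [0.016,-0.105,0,0,0,0.097,0.1],
    [0.028,-0.138,0,0,0,0.129,0.1],
    [0.044,-0.17,0,0,0,0.161,0.1],
    [0.063,-0.2,0,0,0,0.193,0.1],
    [0.084,-0.228,0,0,0,0.226,0.1],
    [0.109,-0.254,0,0,0,0.258,0.1],
    [0.136,-0.277,0,0,0,0.29,0.1],
    [0.136,-0.277,0,0,0,0.29,0.1],
  ],
)

```text
time_s: 15.17
position: [0.3698, 0.215, 0.0885]
tcp_rot: [[0.7, 0.714, -0.001], [0.714, -0.7, -0.0], [-0.0, -0.0, -1.0]]
force: [-2.5, 0.9, 9.9]
opening: 0.195
grasp_force: 30.0
```

```bash
cat > k.py <<'E'
from h import *
s=bot.read_state();p=np.array(s['position']);d=p[:2]-[.444,.290];an=np.degrees(np.arctan2(d[1],d[0]))
r=d/np.hypot(*d);t=np.array([r[1],-r[0]]);F=np.array(s['force'][:2])
print('r',np.hypot(*d),'ang',an,'sleeve',np.radians(10.7-90-an),'Fr',F@r,'Ft(cw)',F@t);go()
E
python3 k.py
```

```text
r 0.10547703798339966 ang -134.67734278909964 sleeve 0.9665169626753286 Fr 1.0854388192830087 Ft(cw) 2.3799685944677584
at [0.37  0.215 0.088] yawy -44.4 tilt [-0.001 -0.    -1.   ] F [-2.456  0.902  9.932] open 0.195 gf 30.0 t 15.2
```

Request:
move_arm(
  increments=[
    [0,-0.012,-0.004,0,0,0.011,0.1],
    [0.001,-0.024,-0.004,0,0,0.022,0.1],
    [0.002,-0.037,-0.004,0,0,0.033,0.1],
    [0.003,-0.043,-0.004,0,0,0.039,0.1],
    [0.0034,-0.049,-0.004,0,0,0.044,0.1],
    [0.0034,-0.049,-0.004,0,0,0.044,0.1],
    [0.0034,-0.049,-0.004,0,0,0.044,0.1],
  ],
)

```text
time_s: 15.75
position: [0.3608, 0.2252, 0.0886]
tcp_rot: [[0.79, 0.613, -0.002], [0.613, -0.79, -0.001], [-0.002, -0.001, -1.0]]
force: [-1.7, -4.2, 1.1]
opening: 0.197
grasp_force: 30.0
```

```bash
python3 k.py
```

```text
r 0.10549623437296735 ang -142.088229521692 sleeve 1.0958613366514298 Fr 3.9388745377575503 Ft(cw) -2.305921270910434
at [0.361 0.225 0.089] yawy -52.2 tilt [-0.002 -0.001 -1.   ] F [-1.691 -4.24   1.082] open 0.197 gf 30.0 t 15.8
```

Request:
move_arm(
  increments=[
    [-0.002,-0.012,0,0,0,0.011,0.1],
    [-0.001,-0.024,0,0,0,0.022,0.1],
    [-0.001,-0.024,0,0,0,0.022,0.1],
    [-0.001,-0.024,0,0,0,0.022,0.1],
  ],
)

```text
time_s: 16.08
position: [0.3568, 0.2304, 0.0886]
tcp_rot: [[0.83, 0.558, -0.001], [0.558, -0.83, -0.001], [-0.001, 0.001, -1.0]]
force: [-0.1, -6.9, 0.9]
opening: 0.199
grasp_force: 30.0
```

```bash
python3 k.py
```

```text
r 0.10557512196224565 ang -145.63897811374432 sleeve 1.1578335904932957 Fr 3.9751862066752337 Ft(cw) -5.62696886205492
at [0.357 0.23  0.089] yawy -56.1 tilt [-0.001 -0.001 -1.   ] F [-0.106 -6.889  0.931] open 0.199 gf 30.0 t 16.1
```

Request:
move_arm(
  increments=[
    [-0.002,-0.012,0,0,0,0.011,0.1],
    [-0.001,-0.024,0,0,0,0.022,0.1],
    [0.0,-0.037,0,0,0,0.033,0.1],
    [0.0,-0.037,0,0,0,0.033,0.1],
    [0.0,-0.037,0,0,0,0.033,0.1],
  ],
)

```text
time_s: 16.5
position: [0.3525, 0.2378, 0.0886]
tcp_rot: [[0.882, 0.471, 0.002], [0.471, -0.882, -0.004], [-0.0, 0.005, -1.0]]
force: [4.2, -20.8, -0.3]
opening: 0.196
grasp_force: 30.0
```

```bash
python3 k.py
```

```text
r 0.10534122436435377 ang -150.29500839512122 sleeve 1.2390966489758806 Fr 6.641780920875764 Ft(cw) -20.127955648631144
at [0.353 0.238 0.089] yawy -61.9 tilt [ 0.002 -0.004 -1.   ] F [  4.205 -20.774  -0.327] open 0.196 gf 30.0 t 16.5
```

Request:
move_arm(
  increments=[
    [0,0,0,0,0,0,0.6],
    [0,0,0,0,0,0,0.6],
    [0,0,0,0,0,0,0.6],
    [0,0,0,0,0,0,0.6],
    [0,0,0,0,0,0,0.7],
    [0,0,-0.12,0,0,0,0.8],
    [0,0,-0.3,0,0,0,0.8],
    [0,0,-0.5,0,0,0,0.8],
    [0,0,-0.5,0,0,0,0.8],
    [0,0,-0.5,0,0,0,0.8],
  ],
)

```text
time_s: 17.33
position: [0.3557, 0.2428, 0.2447]
tcp_rot: [[0.884, 0.468, 0.016], [0.467, -0.884, 0.007], [0.017, 0.001, -1.0]]
force: [1.0, -0.7, -0.1]
opening: 0.785
grasp_force: 0.0
```

```bash
python3 -c "
from h import *
cap('wrist');c=cap('wrist','w7.png')
print(proj(c,(.444,.29,.072)),proj(c,(.444,.29,.157)),proj(c,(.353,.238,.108)))
go((.40,.03,.32,0),(.40,-.1,.32,0))"
```

```text
[313.942 101.435] [313.458  88.15 ] [318.231 239.929]
at [0.352 0.241 0.24 ] yawy -62.1 tilt [ 0.005  0.003 -1.   ] F [-0.646 -0.063 -0.437] open 0.790 gf 0.0 t 17.4
(0.4, 0.03, 0.32, 0) -> [-0.1869, 0.6971, -0.2676] [0.0011, -0.0018, -0.3452] rows 5.5/8.7
(0.4, -0.1, 0.32, 0) -> [-0.3894, 1.0801, -0.2689] [0.0011, -0.0018, -0.3452] rows 8.5/8.7
```

View pics/w7.png

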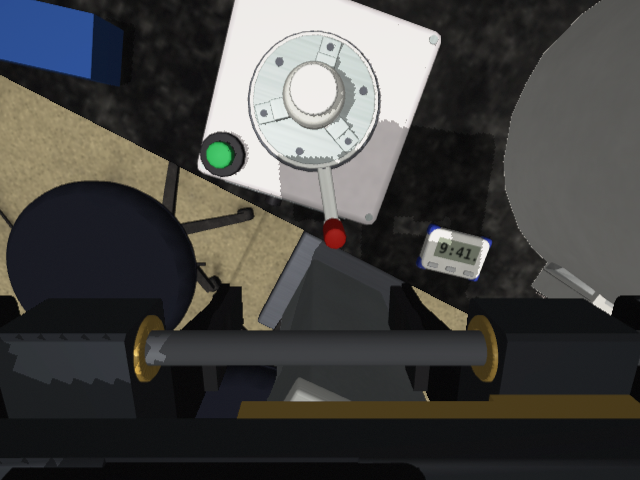

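```bash
cat > m.py <<'E'
from h import *
c=cap('wrist');im=c['image'];h=cv2.cvtColor(im,cv2.COLOR_BGR2HSV);m=cv2.inRange(h,(0,120,60),(8,255,255))[:300];n,_,st,ce=cv2.connectedComponentsWithStats(m)
i=1+st[1:,4].argmax();print(st[i],ce[i]);k=atz(c,ce[i],.09)
for an in (.9,1.0,1.06,1.1,1.15,1.2,1.24):
    a=np.radians(10.7-90)-an;X=np.array([.444+.105*np.cos(a),.290+.105*np.sin(a)]);print(an,proj(c,(*X,.066)),proj(c,(*X,.087)),proj(c,(*X,.108)))
d=k[:2]-[.444,.29];print(k,np.hypot(*d),np.radians(10.7-90)-np.arctan2(d[1],d[0]))
E
python3 m.py
```

```text
[324 216  23  30 565] [334.358 230.846]
0.9 [357.762 217.207] [360.501 222.544] [363.621 228.62 ]
1.0 [346.304 220.897] [348.296 226.457] [350.562 232.784]
1.06 [339.31  222.565] [340.847 228.224] [342.597 234.665]
1.1 [334.608 223.447] [335.841 229.159] [337.245 235.659]
1.15 [328.698 224.29 ] [329.549 230.053] [330.518 236.61 ]
1.2 [322.761 224.843] [323.23 230.64] [323.763 237.234]
1.24 [317.999 225.078] [318.162 230.888] [318.346 237.498]
[0.36  0.227 0.09 ] 0.10545300714142279 1.1138196459590715
```

Bottle upright with its cap at (314,88). The knob at (334,231) has sprung back to about 1.11 rad, so I'll regrip it, tighten, and let the load off slowly.

```bash
python3 -c "
from h import *
go((.360,.226,.0895,-53))"
```

```text
at [0.351 0.241 0.239] yawy -62.1 tilt [ 0.002  0.001 -1.   ] F [ 0.657 -0.152  0.083] open 0.793 gf 0.0 t 17.5
(0.36, 0.226, 0.0895, -53) -> [0.0024, 0.0577, 0.4973] [-0.0001, -0.0006, -0.0507] rows 3.6/1.3
```

Request:
move_arm(
  increments=[
    [0.002,0.058,0.1,0,0,-0.03,0.55],
    [0.002,0.058,0.22,0,0,-0.05,0.55],
    [0.002,0.058,0.35,0,0,-0.05,0.5],
    [0.002,0.058,0.46,0,0,-0.05,0.5],
    [0.002,0.058,0.497,0,0,-0.05,0.5],
    [0.002,0.058,0.497,0,0,-0.05,0.1],
    [0.002,0.058,0.497,0,0,-0.05,0.1],
    [0.002,0.058,0.497,0,0,-0.05,0.1],
    [0.002,0.058,0.497,0,0,-0.05,0.1],
    [0.002,0.058,0.497,0,0,-0.05,0.1],
  ],
)

```text
time_s: 18.32
position: [0.36, 0.2256, 0.0903]
tcp_rot: [[0.8, 0.6, 0.002], [0.6, -0.8, 0.001], [0.002, 0.0, -1.0]]
force: [-0.7, 0.9, -0.8]
opening: 0.209
grasp_force: 1.0
```

```bash
python3 k.py
```

```text
r 0.10584175642568175 ang -142.49148247681552 sleeve 1.1028994284367322 Fr 0.03643904728152005 Ft(cw) 1.1706205231171052
at [0.36  0.226 0.09 ] yawy -53.1 tilt [ 0.002  0.001 -1.   ] F [-0.742  0.906 -0.796] open 0.209 gf 1.0 t 18.3
```

Request:
move_arm(
  increments=[
    [0,0,0,0,0,0,0.1],
    [0,0,0,0,0,0,0.1],
    [0,-0.012,0,0,0,0.011,0.1],
    [0.001,-0.024,0,0,0,0.022,0.1],
    [0.002,-0.037,0,0,0,0.033,0.1],
    [0.003,-0.045,0,0,0,0.041,0.1],
    [0.003,-0.045,0,0,0,0.041,0.1],
    [0.003,-0.045,0,0,0,0.041,0.1],
  ],
)

```text
time_s: 18.98
position: [0.3538, 0.2347, 0.0902]
tcp_rot: [[0.868, 0.496, 0.003], [0.496, -0.868, -0.003], [0.001, 0.004, -1.0]]
force: [4.2, -13.1, 3.3]
opening: 0.194
grasp_force: 30.0
```

```bash
python3 k.py
```

```text
r 0.10586290091772614 ang -148.48264042481176 sleeve 1.2074648606362939 Fr 3.243052623444471 Ft(cw) -13.32481243311615
at [0.354 0.235 0.09 ] yawy -60.2 tilt [ 0.003 -0.003 -1.   ] F [  4.201 -13.054   3.342] open 0.194 gf 30.0 t 19.0
```

Request:
move_arm(
  increments=[
    [0,0.001,0,0,0,-0.001,0.1],
    [0,0.003,0,0,0,-0.003,0.1],
    [0,0.005,0,0,0,-0.004,0.1],
    [0,0.006,0,0,0,-0.0055,0.1],
    [0,0.006,0,0,0,-0.0055,0.1],
    [0,0.006,0,0,0,-0.0055,0.1],
  ],
)

```text
time_s: 19.48
position: [0.3545, 0.2335, 0.0902]
tcp_rot: [[0.86, 0.51, 0.003], [0.51, -0.86, -0.002], [0.001, 0.004, -1.0]]
force: [3.5, -9.8, 3.5]
opening: 0.2
grasp_force: 30.0
```

```bash
python3 k.py
```

```text
r 0.10588801556098444 ang -147.72704649417614 sleeve 1.1942772587386166 Fr 2.262279361320311 Ft(cw) -10.121599119068648
at [0.354 0.233 0.09 ] yawy -59.3 tilt [ 0.003 -0.002 -1.   ] F [ 3.492 -9.766  3.495] open 0.200 gf 30.0 t 19.5
```

Request:
move_arm(
  increments=[
    [0,0.003,0,0,0,-0.003,0.1],
    [0,0.006,0,0,0,-0.0055,0.1],
    [0,0.009,0,0,0,-0.008,0.1],
    [0,0.012,0,0,0,-0.011,0.1],
    [0,0.012,0,0,0,-0.011,0.1],
    [0,0.012,0,0,0,-0.011,0.1],
  ],
)

```text
time_s: 19.98
position: [0.3561, 0.231, 0.0902]
tcp_rot: [[0.843, 0.539, 0.003], [0.539, -0.843, -0.001], [0.002, 0.003, -1.0]]
force: [1.8, -6.1, 4.5]
opening: 0.195
grasp_force: 30.0
```

```bash
python3 k.py
```

```text
r 0.10586848048375669 ang -146.12889279785773 sleeve 1.1663842147849428 Fr 1.8766920272787382 Ft(cw) -6.091542709112431
at [0.356 0.231 0.09 ] yawy -57.4 tilt [ 0.003 -0.001 -1.   ] F [ 1.837 -6.104  4.543] open 0.195 gf 30.0 t 20.0
```

Request:
move_arm(
  increments=[
    [0,0.004,0,0,0,-0.004,0.1],
    [0,0.008,0,0,0,-0.007,0.1],
    [0,0.012,0,0,0,-0.011,0.1],
    [0,0.012,0,0,0,-0.011,0.1],
  ],
)

```text
time_s: 20.32
position: [0.3577, 0.2286, 0.0902]
tcp_rot: [[0.824, 0.566, 0.002], [0.566, -0.824, 0.0], [0.002, 0.001, -1.0]]
force: [0.5, -2.5, 6.7]
opening: 0.195
grasp_force: 30.0
```

```bash
python3 k.py
```

```text
r 0.10586909859796849 ang -144.574098979023 sleeve 1.1392479434566205 Fr 1.0427853589158695 Ft(cw) -2.3578605898336256
at [0.358 0.229 0.09 ] yawy -55.5 tilt [ 0.002  0.    -1.   ] F [ 0.517 -2.526  6.739] open 0.195 gf 30.0 t 20.3
```

Request:
move_arm(
  increments=[
    [0,0.003,0,0,0,0,0.1],
    [0,0.003,0,0,0,0,0.5],
    [0,0.003,0,0,0,0,0.5],
    [0,0.003,0,0,0,0,0.5],
    [0,0.003,0,0,0,0,0.7],
    [0,0.003,-0.12,0,0,0,0.8],
    [0,0.003,-0.3,0,0,0,0.8],
    [0,0.003,-0.5,0,0,0,0.8],
    [0,0.003,-0.5,0,0,0,0.8],
    [0,0.003,-0.5,0,0,0,0.8],
  ],
)

```text
time_s: 21.15
position: [0.3609, 0.2296, 0.2448]
tcp_rot: [[0.824, 0.566, 0.013], [0.566, -0.824, 0.004], [0.013, 0.004, -1.0]]
force: [1.2, 1.1, 0.7]
opening: 0.764
grasp_force: 0.0
```

```bash
cat >> m.py <<'E'
go((.40,.03,.32,0),(.40,-.1,.32,0))
E
python3 -c "
from h import *
cap('wrist')";python3 m.py | grep -v '^[01]\.'
```

```text
[306 216  22  31 547] [316.594 231.314]
[0.36  0.227 0.09 ] 0.10550700723402294 1.113894632805747
at [0.358 0.228 0.24 ] yawy -55.5 tilt [ 0.003  0.001 -1.   ] F [-1.036  0.292 -0.128] open 0.785 gf 0.0 t 21.2
(0.4, 0.03, 0.32, 0) -> [-0.2569, 0.6252, -0.2659] [0.0007, -0.0007, -0.3086] rows 5.2/7.8
(0.4, -0.1, 0.32, 0) -> [-0.5021, 0.9825, -0.2663] [0.0007, -0.0007, -0.3086] rows 8.2/7.8
```

Request:
move_arm(
  increments=[
    [-0.02,0.05,-0.12,0,0,-0.035,0.9],
    [-0.05,0.15,-0.2,0,0,-0.07,0.9],
    [-0.1,0.26,-0.26,0,0,-0.11,0.9],
    [-0.15,0.37,-0.266,0,0,-0.15,0.9],
    [-0.2,0.49,-0.266,0,0,-0.19,0.9],
    [-0.25,0.61,-0.266,0,0,-0.23,0.9],
    [-0.32,0.72,-0.266,0,0,-0.27,0.9],
    [-0.39,0.82,-0.266,0,0,-0.308,0.9],
    [-0.45,0.91,-0.266,0,0,-0.308,0.9],
    [-0.5,0.98,-0.266,0,0,-0.308,0.9],
  ],
)

```text
time_s: 22.08
position: [0.3986, -0.0869, 0.3169]
tcp_rot: [[-0.003, 1.0, -0.004], [1.0, 0.003, 0.003], [0.003, -0.004, -1.0]]
force: [0.7, -0.1, 0.5]
opening: 0.903
grasp_force: 0.0
```

Request:
move_arm(
  increments=[
    [-0.1,0.04,0,0,0,0,0.9],
    [-0.22,0.09,0,0,0,0,0.9],
    [-0.34,0.14,0,0,0,0,0.9],
    [-0.46,0.2,0,0,0,0,0.9],
    [-0.57,0.26,0,0,0,0,0.9],
    [-0.63,0.28,0,0,0,0,0.9],
    [-0.63,0.28,0,0,0,0,0.9],
    [-0.63,0.28,0,0,0,0,0.9],
  ],
)

```text
time_s: 22.75
position: [0.4827, -0.2757, 0.3161]
tcp_rot: [[0.004, 1.0, -0.005], [1.0, -0.004, 0.005], [0.005, -0.005, -1.0]]
force: [-0.9, 1.1, 0.2]
opening: 0.906
grasp_force: 0.0
```

```bash
cat > n.py <<'E'
from h import *
import sys
cap('wrist');c=cap('wrist',sys.argv[1])
for n,X in dict(B=(.518,-.308,.085),C=(.441,-.366,.085)).items(): print(n,proj(c,X))
h=cv2.cvtColor(c['image'],cv2.COLOR_BGR2HSV);np.savez('cam.npz',**{k:np.array(v) for k,v in c.items()})
go((.517,-.308,.035,0),(.441,-.366,.035,0))
E
python3 n.py w8.png
```

```text
B [351.084 242.193]
C [279.358 293.23 ]
at [ 0.482 -0.274  0.317] yawy -0.1 tilt [-0.004  0.004 -1.   ] F [ 0.101  0.061 -0.219] open 0.897 gf 0.0 t 22.9
(0.517, -0.308, 0.035, 0) -> [-0.1164, 0.1188, 0.9401] [-0.0011, -0.0012, -0.0005] rows 6.9/0.0
(0.441, -0.366, 0.035, 0) -> [-0.3101, -0.1342, 0.9403] [-0.0011, -0.0012, -0.0005] rows 7.2/0.0
```

View pics/w8.png

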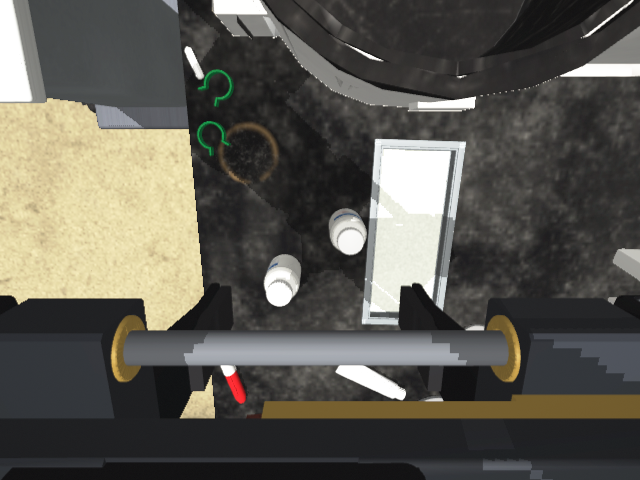

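Both caps are exactly where predicted, at (351,242) and (279,293), and the bottles stand upright. I'll pick B first.

Request:
move_arm(
  increments=[
    [-0.06,0.06,0.1,0,0,0,0.9],
    [-0.115,0.117,0.22,0,0,0,0.9],
    [-0.115,0.117,0.36,0,0,0,0.9],
    [-0.115,0.117,0.5,0,0,0,0.9],
    [-0.115,0.117,0.64,0,0,0,0.9],
    [-0.115,0.117,0.78,0,0,0,0.9],
    [-0.115,0.117,0.9,0,0,0,0.9],
    [-0.115,0.117,0.938,0,0,0,0.9],
    [-0.115,0.117,0.938,0,0,0,0.4],
    [-0.115,0.117,0.938,0,0,0,0.3],
  ],
)

```text
time_s: 23.68
position: [0.519, -0.3098, 0.0386]
tcp_rot: [[0.001, 1.0, 0.0], [1.0, -0.001, -0.0], [-0.0, 0.0, -1.0]]
force: [-0.3, -0.5, 0.6]
opening: 0.82
grasp_force: 0.0
```

Request:
move_arm(
  increments=[
    [0,0,0,0,0,0,0.3],
    [0,0,0,0,0,0,0.3],
    [0,0,0,0,0,0,0.3],
    [0,0,0,0,0,0,0.3],
    [0,0,0,0,0,0,0.3],
    [0,0,-0.1,0,0,0,0.3],
    [0,0,-0.2,0,0,0,0.3],
    [0,0,-0.28,0,0,0,0.3],
    [0,0,-0.28,0,0,0,0.3],
  ],
)

```text
time_s: 24.43
position: [0.5214, -0.3126, 0.1271]
tcp_rot: [[0.002, 1.0, 0.008], [1.0, -0.002, -0.007], [-0.007, 0.008, -1.0]]
force: [-0.7, -1.2, 0.3]
opening: 0.477
grasp_force: 30.0
```

```bash
python3 -c "
from h import *
for i in range(3): cap('wrist'); print(bot.read_state()['force'])
go((.6,-.262,.12,0),(.6,-.262,.043,0))"
```

```text
[-0.147  0.652 -0.726]
[-0.386 -0.654 -1.567]
[-0.649  0.005 -0.464]
at [ 0.518 -0.31   0.122] yawy -0.1 tilt [-0.  0. -1.] F [-0.649  0.005 -0.464] open 0.476 gf 30.0 t 24.6
(0.6, -0.262, 0.12, 0) -> [0.161, 0.272, 0.0058] [-0.0001, -0.0001, -0.0007] rows 2.3/0.0
(0.6, -0.262, 0.043, 0) -> [0.1609, 0.2721, 0.2625] [-0.0001, -0.0001, -0.0007] rows 3.0/0.0
```

Request:
move_arm(
  increments=[
    [0.06,0.12,0,0,0,0,0.3],
    [0.12,0.24,0,0,0,0,0.3],
    [0.127,0.273,0,0,0,0,0.3],
    [0.127,0.273,0.08,0,0,0,0.3],
    [0.127,0.273,0.16,0,0,0,0.3],
    [0.127,0.273,0.22,0,0,0,0.3],
    [0.127,0.273,0.25,0,0,0,0.3],
    [0.127,0.273,0.26,0,0,0,0.3],
    [0.127,0.273,0.26,0,0,0,0.3],
  ],
)

```text
time_s: 25.33
position: [0.599, -0.2714, 0.0426]
tcp_rot: [[0.002, 1.0, -0.004], [1.0, -0.002, 0.003], [0.003, -0.004, -1.0]]
force: [-0.6, 0.4, -0.8]
opening: 0.473
grasp_force: 30.0
```

Request:
move_arm(
  increments=[
    [0,0,0,0,0,0,0.3],
    [0,0,0,0,0,0,0.8],
    [0,0,0,0,0,0,0.8],
    [0,0,0,0,0,0,0.8],
    [0,0,0,0,0,0,0.8],
    [0,0,0,0,0,0,0.8],
    [0,0,-0.12,0,0,0,0.9],
    [0,0,-0.26,0,0,0,0.9],
    [0,0,-0.4,0,0,0,0.9],
    [0,0,-0.4,0,0,0,0.9],
  ],
)

```text
time_s: 26.17
position: [0.6055, -0.2755, 0.173]
tcp_rot: [[0.002, 1.0, 0.014], [1.0, -0.002, -0.01], [-0.009, 0.014, -1.0]]
force: [0.9, -0.5, 0.9]
opening: 0.891
grasp_force: 0.0
```

```bash
python3 -c "
from h import *
cap('wrist');b=cap('scene');t=cap('top')
print([proj(x,(.441,-.366,.0425)) for x in (b,t)])
cv2.imwrite('pics/s2.png',np.hstack([cv2.resize(x['image'][230:350,370:540],None,fx=2.3,fy=2.3) for x in (b,t)]))
go((.441,-.366,.165,0),(.441,-.366,.035,0))"
```

```text
[array([460.808, 318.971]), array([439.167, 307.952])]
at [ 0.601 -0.272  0.164] yawy -0.1 tilt [ 0.001 -0.001 -1.   ] F [-0.085  0.705 -0.819] open 0.893 gf 0.0 t 26.3
(0.441, -0.366, 0.165, 0) -> [-0.3132, -0.5312, -0.0024] [0.0002, 0.0002, -0.0006] rows 4.4/0.0
(0.441, -0.366, 0.035, 0) -> [-0.313, -0.5315, 0.4309] [0.0002, 0.0002, -0.0006] rows 5.4/0.0
```

View pics/s2.png

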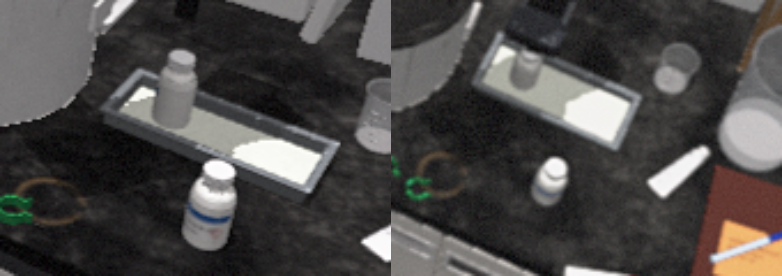

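Bottle B stands in the tray, and C is still in place at scene (461,319). I'll pick C next.

Request:
move_arm(
  increments=[
    [-0.06,-0.11,0,0,0,0,0.9],
    [-0.13,-0.22,0,0,0,0,0.9],
    [-0.19,-0.33,0,0,0,0,0.9],
    [-0.26,-0.44,0,0,0,0,0.9],
    [-0.313,-0.53,0,0,0,0,0.9],
    [-0.313,-0.53,0.12,0,0,0,0.9],
    [-0.313,-0.53,0.25,0,0,0,0.9],
    [-0.313,-0.53,0.36,0,0,0,0.9],
    [-0.313,-0.53,0.425,0,0,0,0.9],
    [-0.313,-0.53,0.425,0,0,0,0.9],
  ],
)

```text
time_s: 27.15
position: [0.4377, -0.362, 0.0302]
tcp_rot: [[0.003, 1.0, -0.009], [1.0, -0.003, 0.011], [0.011, -0.009, -1.0]]
force: [0.2, 0.2, -0.5]
opening: 0.897
grasp_force: 0.0
```

Request:
move_arm(
  increments=[
    [0,0,0,0,0,0,0.3],
    [0,0,0,0,0,0,0.3],
    [0,0,0,0,0,0,0.3],
    [0,0,0,0,0,0,0.3],
    [0,0,0,0,0,0,0.3],
    [0,0,0,0,0,0,0.3],
    [0,0,0,0,0,0,0.3],
    [0,0,-0.1,0,0,0,0.3],
    [0,0,-0.2,0,0,0,0.3],
    [0,0,-0.28,0,0,0,0.3],
  ],
)

```text
time_s: 27.98
position: [0.4415, -0.366, 0.1217]
tcp_rot: [[0.002, 1.0, 0.0], [1.0, -0.002, -0.0], [-0.0, 0.0, -1.0]]
force: [0.3, -0.6, -0.0]
opening: 0.473
grasp_force: 30.0
```

```bash
python3 -c "
from h import *
for i in range(2): cap('wrist'); print(bot.read_state()['force'])
go((.598,-.366,.12,0),(.598,-.366,.043,0))"
```

```text
[-0.252 -0.366  1.731]
[ 0.353 -0.328 -0.54 ]
at [ 0.443 -0.368  0.124] yawy -0.1 tilt [ 0.006 -0.007 -1.   ] F [ 0.353 -0.328 -0.54 ] open 0.474 gf 30.0 t 28.1
(0.598, -0.366, 0.12, 0) -> [0.0086, 0.515, 0.0178] [0.0019, 0.0022, -0.0006] rows 3.7/0.1
(0.598, -0.366, 0.043, 0) -> [0.0104, 0.5136, 0.2744] [0.0019, 0.0022, -0.0006] rows 4.2/0.1
```

Request:
move_arm(
  increments=[
    [0,0.1,0,0,0,0,0.3],
    [0,0.22,0,0,0,0,0.3],
    [0,0.34,0,0,0,0,0.3],
    [0,0.46,0,0,0,0,0.3],
    [0,0.522,0,0,0,0,0.3],
    [0,0.522,0.08,0,0,0,0.3],
    [0,0.522,0.17,0,0,0,0.3],
    [0,0.522,0.23,0,0,0,0.3],
    [0,0.522,0.262,0,0,0,0.3],
    [0,0.522,0.262,0,0,0,0.3],
  ],
)

```text
time_s: 28.92
position: [0.5969, -0.3653, 0.0401]
tcp_rot: [[0.002, 1.0, -0.003], [1.0, -0.002, 0.003], [0.003, -0.003, -1.0]]
force: [0.4, -0.1, -1.5]
opening: 0.476
grasp_force: 30.0
```

Request:
move_arm(
  increments=[
    [0,0,0,0,0,0,0.3],
    [0,0,0,0,0,0,0.8],
    [0,0,0,0,0,0,0.8],
    [0,0,0,0,0,0,0.8],
    [0,0,0,0,0,0,0.8],
    [0,0,0,0,0,0,0.8],
    [0,0,-0.12,0,0,0,0.9],
    [0,0,-0.26,0,0,0,0.9],
    [0,0,-0.4,0,0,0,0.9],
    [0,0,-0.52,0,0,0,0.9],
  ],
)

```text
time_s: 29.75
position: [0.5982, -0.3665, 0.2002]
tcp_rot: [[0.002, 1.0, 0.001], [1.0, -0.002, -0.001], [-0.001, 0.001, -1.0]]
force: [0.8, -1.0, 0.5]
opening: 0.889
grasp_force: 0.0
```

```bash
python3 -c "
from h import *
go((.50,-.33,.33,0),(.41,-.20,.33,0),(.4,-.1,.33,0))"
```

```text
at [ 0.598 -0.367  0.2  ] yawy -0.1 tilt [ 0.001 -0.001 -1.   ] F [ 0.802 -0.968  0.457] open 0.889 gf 0.0 t 29.8
(0.5, -0.33, 0.33, 0) -> [0.1207, -0.3273, -0.4332] [0.0003, 0.0003, -0.0007] rows 4.0/0.0
(0.41, -0.2, 0.33, 0) -> [0.5534, -0.6282, -0.4339] [0.0003, 0.0003, -0.0007] rows 6.8/0.0
(0.4, -0.1, 0.33, 0) -> [0.8866, -0.6623, -0.4342] [0.0003, 0.0003, -0.0007] rows 8.6/0.0
```

Request:
move_arm(
  increments=[
    [0,-0.05,-0.12,0,0,0,0.6],
    [0.02,-0.13,-0.22,0,0,0,0.6],
    [0.06,-0.22,-0.32,0,0,0,0.6],
    [0.12,-0.32,-0.38,0,0,0,0.6],
    [0.22,-0.4,-0.38,0,0,0,0.4],
    [0.32,-0.48,-0.38,0,0,0,0.2],
    [0.42,-0.55,-0.38,0,0,0,0],
    [0.53,-0.61,-0.38,0,0,0,0],
    [0.65,-0.65,-0.38,0,0,0,0],
    [0.78,-0.66,-0.38,0,0,0,0],
  ],
)

```text
time_s: 30.58
position: [0.3982, -0.1305, 0.3118]
tcp_rot: [[0.005, 1.0, -0.001], [1.0, -0.005, -0.0], [-0.0, -0.001, -1.0]]
force: [1.2, 1.0, -0.4]
opening: 0.233
grasp_force: 0.0
```

Request:
move_arm(
  increments=[
    [0.1,0,0,0,0,0,0],
    [0.22,-0.02,0,0,0,0,0],
    [0.34,-0.03,0,0,0,0,0],
    [0.46,-0.03,0,0,0,0,0],
    [0.58,-0.03,0,0,0,0,0],
    [0.7,-0.02,0,0,0,0,0],
    [0.82,-0.01,0,0,0,0,0],
    [0.94,0,0,0,0,0,0],
    [1,0,0,0,0,0,0],
    [1,0,0,0,0,0,0],
  ],
)

```text
time_s: 31.42
position: [0.4009, 0.1712, 0.312]
tcp_rot: [[-0.003, 1.0, 0.001], [1.0, 0.003, 0.001], [0.001, 0.001, -1.0]]
force: [-0.3, -0.4, -1.0]
opening: 0.005
grasp_force: 0.0
```

```bash
cat > q.py <<'E'
from h import *
cap('wrist');c=cap('wrist','w9.png');a=cap('scene');t=cap('top')
x=cv2.resize(c['image'][:320,120:560],(528,384));y=np.hstack([cv2.resize(i['image'][230:350,370:540],None,fx=1.55,fy=1.55) for i in (a,t)])
cv2.imwrite('pics/mix.png',np.vstack([x,cv2.resize(y,(528,186))]))
h=cv2.cvtColor(c['image'],cv2.COLOR_BGR2HSV);m=cv2.inRange(h,(50,140,80),(80,255,255))[:300];n,_,st,ce=cv2.connectedComponentsWithStats(m);i=1+st[1:,4].argmax()
print('grn',st[i],ce[i],atz(c,ce[i],.055),atz(c,ce[i],.06));
m=cv2.inRange(h,(0,120,60),(8,255,255))[:300];n,_,st,ce=cv2.connectedComponentsWithStats(m);i=1+st[1:,4].argmax();k=atz(c,ce[i],.09);d=k[:2]-[.444,.29]
print(st[i],'knob',k,np.hypot(*d),np.radians(10.7-90)-np.arctan2(d[1],d[0]))
print('btn tri',tri([ray(t,(241,239)),ray(c,ce[i])])[0])
for r in nets.find_in('wrist','start_top'): print(r)
go((.37,.343,.25,0))
E
python3 q.py
```

```text
grn [272  12  23  27 481] [282.936  24.875] [0.368 0.344 0.055] [0.369 0.343 0.06 ]
[262 143  23  21 357] knob [0.359 0.227 0.09 ] 0.10599051631773533 1.1173955677489955
btn tri [0.341 0.263 0.171]
{'location': [283.8, 28.4], 'conf': 0.59}
at [0.401 0.167 0.312] yawy -0.2 tilt [-0.    -0.001 -1.   ] F [ 0.061 -0.823  0.088] open 0.002 gf 0.0 t 31.7
(0.37, 0.343, 0.25, 0) -> [0.5864, -0.1057, 0.2054] [-0.0, 0.0002, -0.0011] rows 4.5/0.0
```

View pics/mix.png

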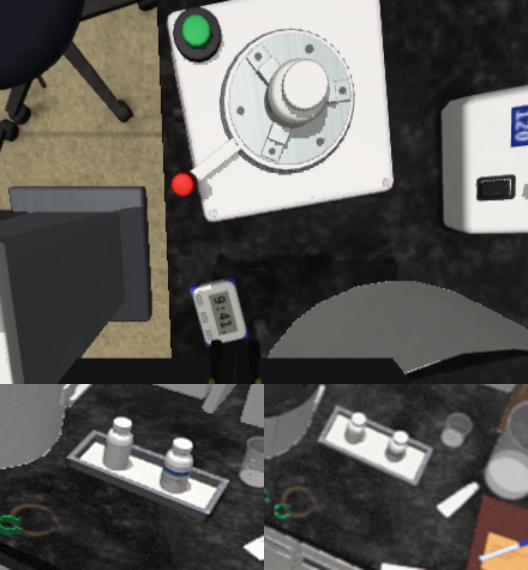

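The bottle is upright and centred with the jaws against it, both empties stand in the tray, and the timer and carton are undisturbed. Next is the button, with the gripper turned so its body clears the bottle.

Request:
move_arm(
  increments=[
    [0.1,-0.02,0,0,0,-0.038,0],
    [0.2,-0.04,0,0,0,-0.077,0],
    [0.32,-0.06,0,0,0,-0.115,0],
    [0.44,-0.08,0,0,0,-0.154,0],
    [0.55,-0.1,0,0,0,-0.192,0],
    [0.588,-0.11,0.1,0,0,-0.23,0],
    [0.588,-0.11,0.22,0,0,-0.256,0],
    [0.588,-0.11,0.35,0,0,-0.256,0],
    [0.588,-0.11,0.48,0,0,-0.256,0],
    [0.588,-0.11,0.56,0,0,-0.256,0],
  ],
)

```text
time_s: 32.5
position: [0.3676, 0.3424, 0.1407]
tcp_rot: [[-0.718, 0.697, -0.004], [0.697, 0.718, -0.002], [0.001, -0.004, -1.0]]
force: [-0.3, -0.3, 0.6]
opening: 0.005
grasp_force: 0.0
```

```bash
python3 -c "
from h import *
cap('wrist');c=cap('wrist','w10.png');t=cap('top')
h=cv2.cvtColor(c['image'],cv2.COLOR_BGR2HSV);m=cv2.inRange(h,(50,140,80),(80,255,255))[:300];n,_,st,ce=cv2.connectedComponentsWithStats(m);i=1+st[1:,4].argmax()
print(st[i],ce[i],[atz(c,ce[i],z) for z in (.05,.055,.06)])
print(proj(c,(.3685,.3435,.055)))
go((.3685,.3435,.075,46),(.3685,.3435,.06,46))"
```

```text
[ 306  244   36   38 1001] [323.856 263.047] [array([0.372, 0.339, 0.05 ]), array([0.371, 0.34 , 0.055]), array([0.37 , 0.342, 0.06 ])]
[324.55  257.199]
at [0.368 0.343 0.142] yawy 45.8 tilt [-0.004 -0.003 -1.   ] F [-0.006  0.075  1.423] open 0.004 gf 0.0 t 32.6
(0.3685, 0.3435, 0.075, 46) -> [0.0004, 0.0033, 0.2246] [-0.0015, -0.0004, -0.0009] rows 1.6/0.0
(0.3685, 0.3435, 0.06, 46) -> [0.0004, 0.0035, 0.2746] [-0.0015, -0.0004, -0.0009] rows 2.0/0.0
```

Request:
move_arm(
  increments=[
    [-0.006,0.003,0.08,0,0,0,0],
    [-0.006,0.003,0.16,0,0,0,0],
    [-0.006,0.003,0.2,0,0,0,0],
    [-0.006,0.003,0.215,0,0,0,0],
    [-0.006,0.003,0.225,0,0,0,0],
    [-0.006,0.003,0.23,0,0,0,0],
    [-0.006,0.003,0.23,0,0,0,0],
  ],
)

```text
time_s: 33.23
position: [0.3718, 0.3442, 0.0761]
tcp_rot: [[-0.719, 0.695, 0.003], [0.695, 0.719, 0.001], [-0.001, 0.003, -1.0]]
force: [0.6, -1.5, 2.8]
opening: 0.007
grasp_force: 1.3
```

Request:
move_arm(
  increments=[
    [0,0,0.004,0,0,0,0],
    [0,0,0.008,0,0,0,0],
    [0,0,0.012,0,0,0,0],
    [0,0,0.012,0,0,0,0],
  ],
)

```text
time_s: 33.57
position: [0.3718, 0.3444, 0.0723]
tcp_rot: [[-0.719, 0.695, 0.003], [0.695, 0.719, 0.001], [-0.001, 0.003, -1.0]]
force: [0.7, -2.7, 9.4]
opening: 0.006
grasp_force: 4.6
```

Request:
move_arm(
  increments=[
    [0,0,0.004,0,0,0,0],
    [0,0,0.008,0,0,0,0],
    [0,0,0.012,0,0,0,0],
    [0,0,0.012,0,0,0,0],
  ],
)

```text
time_s: 33.9
position: [0.3718, 0.3444, 0.0718]
tcp_rot: [[-0.719, 0.695, 0.004], [0.695, 0.719, 0.002], [-0.002, 0.004, -1.0]]
force: [-1.7, -6.6, 36.0]
opening: 0.004
grasp_force: 17.8
```

Bottomed out; I'll let it go.

Request:
move_arm(
  increments=[
    [0,0,-0.02,0,0,0,0],
    [0,0,-0.06,0,0,0,0],
    [0,0,-0.18,0,0,0,0],
    [0,0,-0.3,0,0,0,0],
    [0,0,-0.43,0,0,0,0],
    [0,0,-0.56,0,0,0,0],
    [0,0,-0.65,0,0,0,0],
    [0,0,-0.65,0,0,0,0],
  ],
)

```text
time_s: 34.57
position: [0.3731, 0.3464, 0.2684]
tcp_rot: [[-0.719, 0.695, 0.011], [0.695, 0.719, 0.008], [-0.002, 0.013, -1.0]]
force: [1.2, 0.7, 0.6]
opening: 0.005
grasp_force: 0.0
```

```bash
python3 -c "
from h import *
cap('wrist');c=cap('wrist');a=cap('scene');t=cap('top')
x=cv2.resize(c['image'][:400],(600,375));y=np.hstack([cv2.resize(i['image'][200:340,200:540],(300,124)) for i in (a,t)])
cv2.imwrite('pics/mix2.png',np.vstack([x,y]))
go()"
```

```text
at [0.369 0.344 0.261] yawy 46.0 tilt [-0.003 -0.001 -1.   ] F [0.375 0.186 0.01 ] open 0.006 gf 0.0 t 34.8
```

View pics/mix2.png

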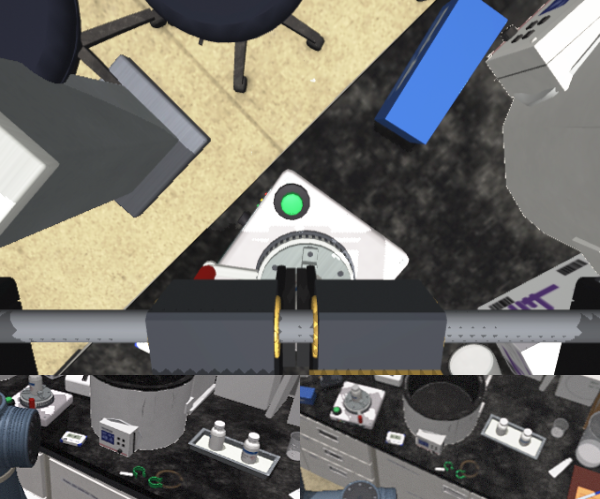

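The button is back up, the charged bottle stands in the chuck, both empties are upright in the tray, and the gripper is clear.

```bash
python3 -c "
from rig import workorder
print(workorder.hand_in())"
```

```text
the job is handed in; nothing more can be done
None
```

The job is handed in: the charged bottle stands in the chuck with the lever tightened to about 20 N (it eased back to 1.11 rad on release), both empties stand in the tray, and the start button was pressed right down last and let go.

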